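# Hang the peg basket on the rail and slide it up to the stop ring

## Task

Hang the empty peg basket on the chrome rail by its hook, putting it on along the clear stretch to the right of the black rubber stop ring, at least a hand's width (80 mm) short of the ring. Then slide it along the rail, hooked on all the way, until the hook meets the ring, and leave it hanging there straight and still. Leave the dustpan, the cup, the pegs and the salt pig as they are.

Things in the scene. Friction and masses are not known exactly. Their poses are not given: they have to be found in the camera images.
- basket: White plastic peg basket, loose, empty, 0.13 to 0.25 kg, standing upright on the robot's side of the rail, yawed up to 0.5 rad: open box 116 x 116 mm, 75 high (rim 124 over all), with a rigid over-the-line hook carried above it on two slanting arms. Origin under its centre; z up, x = from the hook's stem towards its free tip.
- hook_seat (a point): Middle of the underside of the hook's crown, which rests on top of the bar: 200 mm above the basket's origin, over its centre of mass. The hook is a strap 20 mm wide (basket's y), 5 thick, bent like an upside-down U in the basket's x-z plane: stem at -x, free tip at +x, mouth open downward, 46 mm wide inside, 56 outside; outside of crown 205 mm above the origin.
- hook_tip (a point): Lower end of the hook's free tip, 159 mm above the basket's origin (41 mm below the seat). The outside faces of tip and stem are flat and upright from 160 to 188 mm above the origin; the stem joins the arms at 136 mm. Fingers closing on these two faces from above (56 mm, along the basket's x) leave the bar's place between them free.
- rail: Chrome hook rail fixed to the bench: a level round bar 16 mm thick along the rail's own y, axis 235 mm above the origin (top of bar 243). Origin on the bench under the bar's middle; +y to the robot's left, +x away from the robot; yawed up to 0.12 rad. Posts 18 mm thick at y = -300 and +300 mm, bar ends at +-330; a small spare wire hook hangs at y = -275.
- stop_ring: The mark: black rubber ring fixed round the bar, 36 mm across, 12 mm long along the bar. Origin at its centre on the bar's axis; axes parallel to the rail's. The clear stretch is on its -y side (robot's right), the dustpan on its +y side. When the hook touches it, the hook's middle is 16 mm from the ring's centre.
- dustpan (a joint): Swing of the small steel dustpan (116 mm wide, reaching 206 mm below the bar) that hangs on the rail on a wire hook, at y = +205 mm of the rail; rad, 0 = hanging straight down.
- dustpan_pan (a point): The middle of the dustpan's pan, 160 mm under the bar's axis.
- cup: Aluminium measuring cup with a handle, loose, 82 mm across, 72 mm high, origin under its centre. Stands on the robot's side of the rail; its place and the basket's may be swapped.
- peg_a: Yellow clothes peg, loose, 74 x 14 x 11 mm, lying on the bench, origin under its centre.
- peg_b: Another such peg.
- peg_c: Another such peg.
- salt_pig: Round ceramic salt pig with a wide side mouth and a knob, loose, 120 mm across and 131 mm high, at the right end of the rail; origin under its centre.

How it is judged:
On the way, in this order (a step that is already met when the one before it is completed fails the run):
1. the basket hangs on the rail by its hook, to the right of the stop ring with at least 60 mm between hook and ring (z of hook_seat in the frame of rail between 0.236 and 0.25 m and x of hook_seat in the frame of rail between -0.015 and 0.015 m and y of hook_seat in the frame of stop_ring below -0.076 m), for 0.2 s.
2. the basket, still on the rail, has been slid up to the stop ring (gap under 10 mm) (z of hook_seat in the frame of rail between 0.236 and 0.25 m and x of hook_seat in the frame of rail between -0.015 and 0.015 m and y of hook_seat in the frame of stop_ring between -0.026 and -0.01 m), for 0.2 s.
At the end, for the whole second after the job is handed in: The basket hangs released and still by its hook, within 0.15 rad of upright, under 10 mm from the ring on its right; dustpan within 0.15 rad of straight down, cup, pegs, salt pig within 30 mm of where they stood (all of step 2 and angle between basket's own z axis and vertical below 0.15 rad and linear speed of basket below 0.03 m/s and angular speed of basket below 0.25 rad/s and distance of each of cup, peg_a, peg_b, peg_c, salt_pig from where it was at the start of the episode below 0.03 m and value of joint dustpan between -0.15 and 0.15 rad); the robot touches nothing.
It fails at once if the hook is put on or taken off the bar (raised 16 to 34 mm above its seat, around the bar) less than 54 mm from the ring, or beyond it (y of hook_seat in the frame of stop_ring above -0.07 m and x of hook_seat in the frame of stop_ring between -0.018 and 0.018 m and z of hook_seat in the frame of stop_ring between 0.024 and 0.042 m).
It fails at once if the dustpan is knocked (swings more than 0.4 rad) (value of joint dustpan above 0.4 rad or value of joint dustpan below -0.4 rad).
It fails at once if the cup, a peg or the salt pig is moved more than 30 mm (distance of any of cup, peg_a, peg_b, peg_c, salt_pig from where it was at the start of the episode above 0.03 m).
It also fails if it takes over 51 s, if anything falls off the work surface, if the arm or the gripper's body presses on something with over 40 N, if the wrist force passes 120 N, or if a joint passes its speed limit or range.

## Robot

A 7-joint arm with a two-finger parallel gripper is mounted at the origin on the work surface. World frame = base frame: x ahead of the robot, y to its left, z up, the work surface at z = 0. Lengths are in m, angles in rad, forces in N, time in s.
With the tool pointing down it reaches from about 0.4 to 0.85 m from the base axis. Payload 10.4 kg.
Tool frame: the origin (TCP) lies between the finger pads; the fingertips stand 11 mm ahead of it and the grasp point (between the pads) lies 8 mm behind it (r.tcp_to_tips is the distance from the TCP to the fingertips, in m); z points along the fingers, y is the line along which they close (so a half turn about z gives the same grasp; the last joint's range is limited). The gripper opens to 87 mm and grips with 3 to 60 N. Pads are 19 mm wide; open, the fingers measure 117 mm over their backs; the gripper's body (75 mm by 190 mm) begins 51 mm behind the grasp point.
Start: joints at [1.257, 0.332, -0.065, 1.46, 0.022, 1.35, -0.088], TCP at [0.179, -0.599, 0.234] pointing down, gripper open.
Joint ranges: [-2.6, 2.6], [-0.5, 2.12], [-1.47, 1.34], [0.16, 2.42], [-1.27, 4.41], [0.06, 2.06], [-2.6, 2.6]. Speed limits (rad/s): [2.22, 2.22, 2.79, 2.79, 3.14, 3.14, 3.14].

## Interface

Orientations are given as a unit quaternion [x, y, z, w].
In Python, from bench import r gives the robot as it stands. The module is installed in compiled form; this text tells all that it offers.
- The arm moves only by the shell command python3 -m crank 'ROWS' [FORCE]. ROWS is JSON, a list of rows, each an object of numbers: "claw": the closure, from -1 (fully open) to 1 (shut); "dx", "dy", "dz": the shift along the tool's x, y, z each as a share of 3 cm, from -1 to 1; "ax", "ay", "az": the turn, a rotation vector about the tool's x, y, z each as a share of 6 degrees, from -1 to 1. A call has 1 to 8 rows; each row shifts and turns the commanded pose from where the row before left it, along the tool's axes as they then stand; what a row does not reach is not made up. A row lasts 1/12 s, in which the tool goes at most 41.7 mm and 7.16 degrees, less where a joint would pass 70% of its speed; a pose out of reach is approached as far as the arm can. A call with a number of a shift or a turn outside -1 to 1 is refused whole. A call with a gripper value outside its range is refused whole. The fingers move at their own pace and stop on an object; FORCE is the grip in N (left out, the last holds). Time passes only in rows, so rows that do not move let the fingers close. It gives the time, the measured TCP pose, the force, the opening and the grip force at its end, in the units of the state.
- r.read_state(): the state, without advancing time (a new reading comes with each control period).
- r.camera(name): name is "side" or "top"; returns a dict with "color" (400x640x3 uint8, red, green, blue), "mtx" (3x3 intrinsics, pixels), "R" (3x3) and "t" (3): a world point X has camera coordinates R X + t. Camera axes: x right, y down, z forward; pixel columns grow to the right and rows downward; lengths in m; the calibration is good to about 2 mm. A picture is of the moment at which its call begins. There is no depth.
- r.close_job(): hands the job in; it is judged then, once.
The state is a dict: "time": time; "joint_positions": joint angles; "joint_vel": joint speeds; "joint_torque": joint torques, N m; "ee_pos": TCP position; "eef_rot": TCP orientation; "ft_force": force on the tool from outside, world axes, zero at the start; "torque": the same for the moment, N m; "width": finger opening in m; "grip_force": force on a finger pad.
Only numpy, scipy, OpenCV 4.12 (cv2) and the standard library are available. Lean on these libraries where they do the work, as an engineer would, in place of code of your own. Each camera call takes 0.05 s, during which the arm holds its last target. There are 200 camera calls.

## Working session

There is one attempt and no reset: what is moved stays moved. The work goes in short steps, Python scripts to look and compute and a shell command to move; the robot and the scene stay as the last step left them, time stands still between calls to the robot, and variables do not carry over. Pictures are saved under pics/ and viewed, at most 10 in all, crops included, and the job is handed in when it is done.

```bash
mkdir -p pics
python3 - <<'E'
from bench import r
import cv2
s=r.read_state();print(s)
for n in("side","top"):
    c=r.camera(n);cv2.imwrite(f"pics/{n}0.png",c["color"][:,:,::-1]);print(n,c["mtx"],c["R"],c["t"])
E
```

```text
{'time': 0.0, 'joint_positions': array([ 1.25737361,  0.33288166, -0.06473494,  1.46095385,  0.02155475,
        1.3498623 , -0.08852199]), 'joint_vel': array([ 8.88316705e-04,  4.34513423e-05, -2.16134713e-03, -5.17854007e-04,
        3.99072142e-04, -5.78759164e-04, -1.98938262e-03]), 'joint_torque': array([-2.21615501e-04, -6.23252320e+01,  2.47326004e-02, -3.89892662e+01,
       -6.13116869e-02,  3.96941090e-02,  1.58159460e-04]), 'ee_pos': array([ 0.17913732, -0.59839372,  0.23274189]), 'eef_rot': array([ 9.89444518e-01,  1.44910478e-01, -1.06722084e-04, -6.98085901e-04]), 'ft_force': array([0.3392783 , 0.19136835, 0.00077786]), 'torque': array([0.00872621, 0.0230028 , 0.0018961 ]), 'grip_force': 0.0, 'width': 0.08695518684842787}
side [[458.9965347    0.         316.8969135 ]
 [  0.         458.9965347  198.46064441]
 [  0.           0.           1.        ]] [[-0.88849833 -0.45869951  0.01286391]
 [-0.36383587  0.68711125 -0.62888917]
 [ 0.27963221 -0.56344733 -0.77738854]] [0.43077227 0.35594679 0.95566512]
top [[465.5397525    0.         319.48230698]
 [  0.         465.5397525  191.59748379]
 [  0.           0.           1.        ]] [[ 0.02536537 -0.99967731  0.00136903]
 [-0.98994477 -0.02530902 -0.13917186]
 [ 0.1391616   0.00217489 -0.9902673 ]] [-0.10115422  0.58018361  1.38381832]
```

View pics/side0.png

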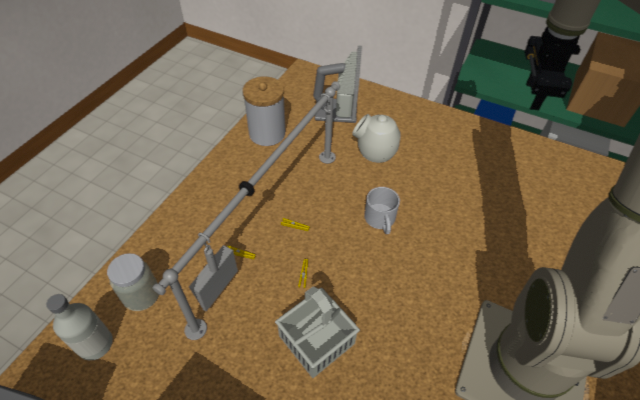

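View pics/top0.png

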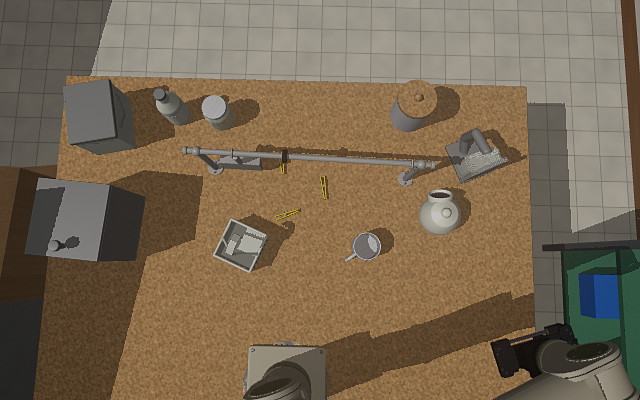

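The side view shows the ring at about (247,188) and the basket at about (317,330). In the top view the ring is at about (284,157), the basket at (240,245), and the bar ends at (185,150) and (438,164). Next, enlarged crops.

Run:
```python
import cv2,numpy as np
s=cv2.imread("pics/side0.png");t=cv2.imread("pics/top0.png")
def c(im,x,y,w,h):return cv2.resize(im[y:y+h,x:x+w],(w*5,h*5),interpolation=cv2.INTER_CUBIC)
A=c(t,205,210,80,60);B=c(s,270,280,80,60)
C=c(t,180,140,160,40)
D=np.vstack([np.hstack([A,B]),C])
cv2.imwrite("pics/crop1.png",D);print(D.shape)
```

```text
(500, 800, 3)
```

View pics/crop1.png

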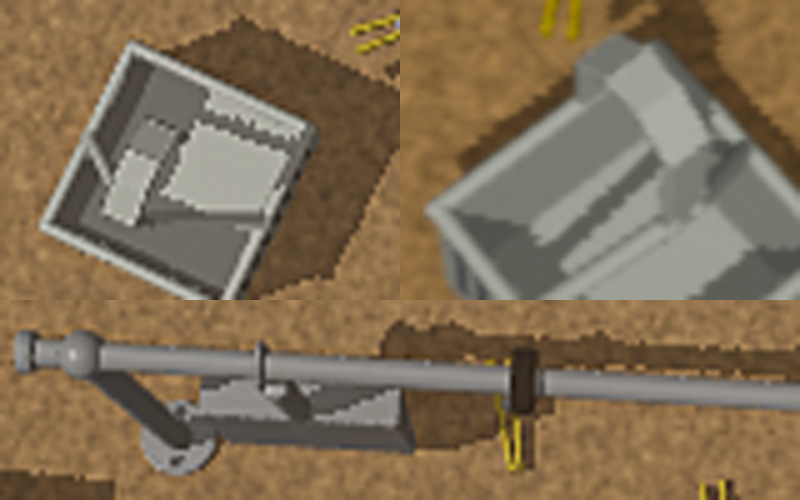

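```bash
cat > h.py <<'E'
from bench import r
import numpy as np
from scipy.optimize import least_squares
from scipy.spatial.transform import Rotation as Ro
cal={}
def cam(n):
    if n not in cal: cal[n]=r.camera(n)
    return cal[n]
def proj(n,X):
    c=cam(n);p=np.atleast_2d(X)@c["R"].T+c["t"];p=p@c["mtx"].T
    return p[:,:2]/p[:,2:]
def back(n,uv,z):
    c=cam(n);d=c["R"].T@np.linalg.solve(c["mtx"],[*uv,1]);o=-c["R"].T@c["t"]
    return o+d*(z-o[2])/d[2]
def tri(a,b):
    f=lambda X:np.r_[proj("side",X)[0]-a,proj("top",X)[0]-b]
    s=least_squares(f,[.5,0,.2]);return s.x,s.fun
E
python3 - <<'E'
from h import *
for n,p in (("L",(183,150)),("a",(220,151.6)),("ring",(284.4,156.2)),("b",(338,159)),("R",(438,164))): print(n,back("top",p,.235))
print("ring tri",tri((247,188),(284.4,156.2)))
print("side knobs",back("side",(170,275),.235),back("side",(331,95),.235))
for p in ((231,218.4),(268.6,235.6),(249.6,271),(213,255.6)): print("rim",back("top",p,.075))
print("crown",back("top",(233,244.4),.205),back("top",(238,234),.205),back("top",(229.4,255),.205))
# side crop rim corner
print("rim side",back("side",(270+35/5,280+210/5-0),.075))
E
```

```text
L [0.65809016 0.28044794 0.235     ]
a [0.65626382 0.18145509 0.235     ]
ring [0.64814822 0.00915501 0.235     ]
b [ 0.64420235 -0.13387692  0.235     ]
R [ 0.63746228 -0.40020443  0.235     ]
ring tri (array([0.64702284, 0.00866573, 0.23569445]), array([-0.29631143, -0.05733815,  0.14929868,  0.3623536 ]))
side knobs [0.65739295 0.24399456 0.235     ] [ 0.6272482  -0.34584942  0.235     ]
rim [0.49094364 0.1734122  0.075     ]
rim [0.44306219 0.06008984 0.075     ]
rim [0.33889537 0.11127296 0.075     ]
rim [0.38060925 0.22042972 0.075     ]
crown [0.41179438 0.13967602 0.205     ] [0.43969135 0.1277538  0.205     ] [0.38363923 0.1477864  0.205     ]
rim side [0.48713443 0.17483563 0.075     ]
```

```bash
python3 -m crank '[{"claw":-1,"dz":-1,"az":-1},{"claw":-1,"dz":-1,"az":-1},{"claw":-1,"az":-1},{"claw":-1,"az":-1},{"claw":-1,"az":-1},{"claw":-1,"az":-1},{"claw":-1,"az":-1},{"claw":-1,"az":-1}]' 15
python3 -m crank '[{"claw":-1,"dx":0.9,"dy":0.17,"az":-0.3},{"claw":-1,"dx":0.9,"dy":0.17},{"claw":-1,"dx":0.9,"dy":0.17},{"claw":-1,"dx":0.9,"dy":0.17},{"claw":-1,"dx":0.9,"dy":0.17},{"claw":-1,"dx":0.9,"dy":0.17},{"claw":-1,"dx":0.9,"dy":0.17},{"claw":-1,"dx":0.9,"dy":0.17}]'
cat >> h.py <<'E'
def go(x,y,z,deg):
    "remaining move to a down-pointing pose with tool y at world angle deg, in rows (tool axes)"
    s=r.read_state();M=Ro.from_quat(s["eef_rot"]).as_matrix()
    g=np.radians(deg);Y=np.array([np.cos(g),np.sin(g),0]);Z=np.array([0,0,-1.]);G=np.c_[np.cross(Y,Z),Y,Z]
    print("t",round(s["time"],2),"pos",s["ee_pos"].round(4),"ydeg",np.degrees(np.arctan2(M[1,1],M[0,1])).round(1),"F",s["ft_force"].round(1),"w",round(s["width"],4),"grip",round(float(s["grip_force"]),1))
    print("shift/30mm now-axes",(M.T@(np.array([x,y,z])-s["ee_pos"])/.03).round(2),"goal-axes",(G.T@(np.array([x,y,z])-s["ee_pos"])/.03).round(2),"turn/6deg",(np.degrees(Ro.from_matrix(M.T@G).as_rotvec())/6).round(2))
E
python3 -c "from h import *;go(.45,-.2,.3,-23.5)"
```

```text
t 0.2 pos [ 0.1791 -0.5986  0.2331] ydeg -73.3 F [0.1 0.1 0.1] w 0.0865 grip 0.0
shift/30mm now-axes [ 12.46 -10.14  -2.22] goal-axes [15.78  2.98 -2.23] turn/6deg [-0.01 -0.   -8.31]invalid input at $[0]: expected keys claw, dx, dy, dz, ax, ay, az
invalid input at $[0]: expected keys claw, dx, dy, dz, ax, ay, az
```

```bash
python3 -m crank '[{"claw":-1,"dx":0,"dy":0,"dz":-1,"ax":0,"ay":0,"az":-1},{"claw":-1,"dx":0,"dy":0,"dz":-1,"ax":0,"ay":0,"az":-1},{"claw":-1,"dx":0,"dy":0,"dz":-0.2,"ax":0,"ay":0,"az":-1},{"claw":-1,"dx":0,"dy":0,"dz":0,"ax":0,"ay":0,"az":-1},{"claw":-1,"dx":0,"dy":0,"dz":0,"ax":0,"ay":0,"az":-1},{"claw":-1,"dx":0,"dy":0,"dz":0,"ax":0,"ay":0,"az":-1},{"claw":-1,"dx":0,"dy":0,"dz":0,"ax":0,"ay":0,"az":-1},{"claw":-1,"dx":0,"dy":0,"dz":0,"ax":0,"ay":0,"az":-1}]' 15
python3 -m crank '[{"claw":-1,"dx":0.9,"dy":0.17,"dz":0,"ax":0,"ay":0,"az":-0.3},{"claw":-1,"dx":0.9,"dy":0.17,"dz":0,"ax":0,"ay":0,"az":0},{"claw":-1,"dx":0.9,"dy":0.17,"dz":0,"ax":0,"ay":0,"az":0},{"claw":-1,"dx":0.9,"dy":0.17,"dz":0,"ax":0,"ay":0,"az":0},{"claw":-1,"dx":0.9,"dy":0.17,"dz":0,"ax":0,"ay":0,"az":0},{"claw":-1,"dx":0.9,"dy":0.17,"dz":0,"ax":0,"ay":0,"az":0},{"claw":-1,"dx":0.9,"dy":0.17,"dz":0,"ax":0,"ay":0,"az":0},{"claw":-1,"dx":0.9,"dy":0.17,"dz":0,"ax":0,"ay":0,"az":0}]'
python3 -c "from h import *;go(.45,-.2,.3,-23.5)"
```

```text
time: 0.87
ee_pos: [0.1791, -0.5987, 0.2993]
eef_rot: [0.844, 0.537, 0.0, -0.0]
ft_force: [-0.1, 0.6, -0.1]
width: 0.0873
grip_force: 0.0
time: 1.53
ee_pos: [0.3041, -0.4163, 0.2995]
eef_rot: [0.836, 0.548, -0.0, -0.0]
ft_force: [-0.0, -0.6, -0.8]
width: 0.0871
grip_force: 0.0
t 1.53 pos [ 0.3041 -0.4163  0.2995] ydeg -23.5 F [-0.  -0.6 -0.8] w 0.0871 grip 0.0
shift/30mm now-axes [ 8.55  1.58 -0.02] goal-axes [ 8.55  1.59 -0.02] turn/6deg [-0.    0.   -0.01]
```

Tracking is accurate, so I'll carry on to above the basket.

```bash
python3 -m crank '[{"claw":-1,"dx":1,"dy":0.2,"dz":0,"ax":0,"ay":0,"az":0},{"claw":-1,"dx":1,"dy":0.2,"dz":0,"ax":0,"ay":0,"az":0},{"claw":-1,"dx":1,"dy":0.2,"dz":0,"ax":0,"ay":0,"az":0},{"claw":-1,"dx":1,"dy":0.2,"dz":0,"ax":0,"ay":0,"az":0},{"claw":-1,"dx":1,"dy":0.2,"dz":0,"ax":0,"ay":0,"az":0},{"claw":-1,"dx":1,"dy":0.2,"dz":0,"ax":0,"ay":0,"az":0},{"claw":-1,"dx":1,"dy":0.2,"dz":0,"ax":0,"ay":0,"az":0},{"claw":-1,"dx":1,"dy":0.2,"dz":0,"ax":0,"ay":0,"az":0}]'
python3 -m crank '[{"claw":-1,"dx":0.9,"dy":-0.5,"dz":0,"ax":0,"ay":0,"az":0},{"claw":-1,"dx":0.9,"dy":-0.5,"dz":0,"ax":0,"ay":0,"az":0},{"claw":-1,"dx":0.9,"dy":-0.5,"dz":0,"ax":0,"ay":0,"az":0},{"claw":-1,"dx":0.9,"dy":-0.5,"dz":0,"ax":0,"ay":0,"az":0},{"claw":-1,"dx":0.9,"dy":-0.5,"dz":0,"ax":0,"ay":0,"az":0},{"claw":-1,"dx":0.9,"dy":-0.5,"dz":0,"ax":0,"ay":0,"az":0},{"claw":-1,"dx":0.9,"dy":-0.5,"dz":0,"ax":0,"ay":0,"az":0},{"claw":-1,"dx":0.9,"dy":-0.5,"dz":0,"ax":0,"ay":0,"az":0}]'
python3 -c "from h import *;go(.4125,.140,.25,-23.5)"
```

```text
time: 2.2
ee_pos: [0.444, -0.2153, 0.2996]
eef_rot: [0.837, 0.548, -0.0, 0.0]
ft_force: [0.6, -0.1, -0.2]
width: 0.0868
grip_force: 0.0
time: 2.87
ee_pos: [0.4192, 0.0308, 0.2995]
eef_rot: [0.836, 0.548, -0.0, 0.0]
ft_force: [1.0, 0.1, 0.3]
width: 0.0871
grip_force: 0.0
t 2.87 pos [0.4192 0.0308 0.2995] ydeg -23.5 F [1.  0.1 0.3] w 0.0871 grip 0.0
shift/30mm now-axes [ 3.25 -1.66  1.65] goal-axes [ 3.25 -1.66  1.65] turn/6deg [ 0.    0.01 -0.01]
```

```bash
python3 -m crank '[{"claw":-1,"dx":0.8,"dy":-0.4,"dz":0.4,"ax":0,"ay":0,"az":0},{"claw":-1,"dx":0.8,"dy":-0.4,"dz":0.4,"ax":0,"ay":0,"az":0},{"claw":-1,"dx":0.8,"dy":-0.4,"dz":0.4,"ax":0,"ay":0,"az":0},{"claw":-1,"dx":0.8,"dy":-0.4,"dz":0.45,"ax":0,"ay":0,"az":0},{"claw":-1,"dx":0.05,"dy":-0.06,"dz":0,"ax":0,"ay":0,"az":0},{"claw":-1,"dx":0,"dy":0,"dz":0,"ax":0,"ay":0,"az":0}]'
python3 - <<'E'
from h import *
import cv2
def rot(a): return np.array([[np.cos(a),-np.sin(a),0],[np.sin(a),np.cos(a),0],[0,0,1]])
go(.4125,.14,.17,-23.5)
o=[]
for n,x,y,w,h in(("side",260,250,100,140),("top",200,180,80,100)):
    im=np.ascontiguousarray(cam(n)["color"][:,:,::-1]);k=5 if n=="top" else 4
    im=cv2.resize(im[y:y+h,x:x+w],(w*k,h*k),interpolation=cv2.INTER_CUBIC)
    P=np.array([[a,b,c] for c in(.075,) for a,b in((-.062,-.062),(-.062,.062),(.062,.062),(.062,-.062))]+[[a,b,.205] for a,b in((-.023,-.01),(-.023,.01),(.023,.01),(.023,-.01))]+[[.028,.01,.16],[.028,-.01,.16],[-.028,.01,.16],[-.028,-.01,.16]])
    q=proj(n,P@rot(-.41).T+[.4125,.14,0])
    for u,v in q: cv2.circle(im,(int((u-x+.5)*k),int((v-y+.5)*k)),2,(0,0,255),-1)
    o.append(cv2.copyMakeBorder(im,0,560-h*k,0,0,cv2.BORDER_CONSTANT))
cv2.imwrite("pics/fit.png",np.hstack(o))
E
```

```text
time: 3.37
ee_pos: [0.4121, 0.14, 0.2495]
eef_rot: [0.836, 0.549, -0.001, -0.0]
ft_force: [1.0, 0.6, 0.9]
width: 0.087
grip_force: 0.0
t 3.37 pos [0.4121 0.14   0.2495] ydeg -23.3 F [1.  0.6 0.9] w 0.087 grip 0.0
shift/30mm now-axes [0.01 0.01 2.65] goal-axes [0.01 0.01 2.65] turn/6deg [-0.01  0.01  0.03]
```

View pics/fit.png

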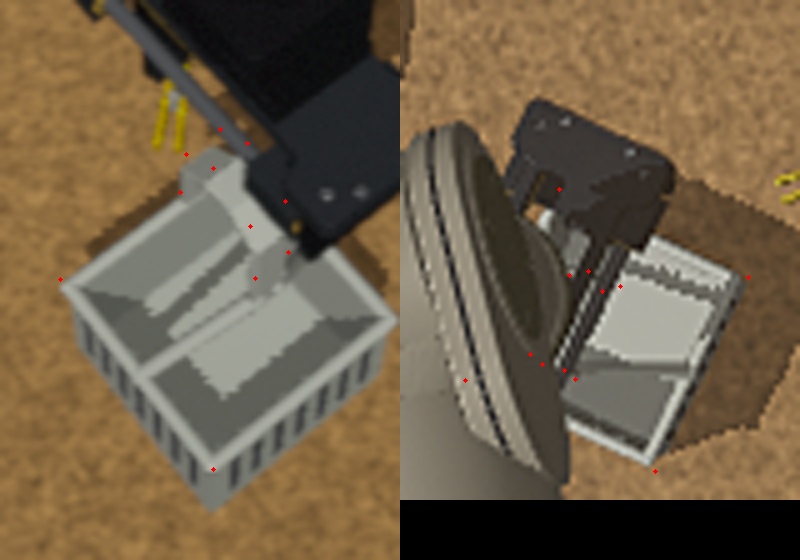

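Overlay: the rim corners fit within about 2 px. Side view: left (60,287), bottom (213,465), right (397,318). Top view: right (748,273), bottom (652,466). I'll refine with a least-squares fit.

Run:
```python
from h import *
C=np.array([[-.062,.062,.075],[.062,.062,.075],[.062,-.062,.075],[-.062,-.062,.075]])
S=[(1,(275-.5,321.7-.5)),(0,(313.2-.5,366.2-.5)),(3,(359.2-.5,329.5-.5))]
T=[(0,(212.5,255.1)),(1,(230.5,217.9)),(2,(269.1,234.1)),(3,(249.9,272.7))]
def f(p):
    a=p[2];R=np.array([[np.cos(a),-np.sin(a),0],[np.sin(a),np.cos(a),0],[0,0,1]])
    q=C@R.T+[p[0],p[1],0];s=proj("side",q);t=proj("top",q)
    return np.r_[[s[i]-u for i,u in S],[t[i]-u for i,u in T]].ravel()
o=least_squares(f,[.41,.14,-.4]);print(o.x,o.fun.round(1),np.degrees(o.x[2]))
go(o.x[0],o.x[1],.17,np.degrees(o.x[2]))
```

```text
[ 0.41380646  0.1414392  -0.3991651 ] [-0.7 -1.  -0.4  1.7  0.9 -1.  -0.3  0.4  0.2 -0.9 -0.5  0.2  0.6  0.5] -22.870475435269146
t 3.57 pos [0.4134 0.1375 0.2504] ydeg -23.6 F [-0.4  0.3  0.5] w 0.0867 grip 0.0
shift/30mm now-axes [ 0.13 -0.04  2.68] goal-axes [ 0.13 -0.04  2.68] turn/6deg [ 0.01  0.   -0.13]
```

```bash
python3 -m crank '[{"claw":-1,"dx":0.07,"dy":0,"dz":0.5,"ax":0,"ay":0,"az":-0.1},{"claw":-1,"dx":0,"dy":0,"dz":0.5,"ax":0,"ay":0,"az":0},{"claw":-1,"dx":0,"dy":0,"dz":0.5,"ax":0,"ay":0,"az":0},{"claw":-1,"dx":0,"dy":0,"dz":0.5,"ax":0,"ay":0,"az":0},{"claw":-1,"dx":0,"dy":0,"dz":0.5,"ax":0,"ay":0,"az":0},{"claw":-1,"dx":0,"dy":0,"dz":0.18,"ax":0,"ay":0,"az":0},{"claw":-1,"dx":0,"dy":0,"dz":0,"ax":0,"ay":0,"az":0}]'
python3 -m crank '[{"claw":1,"dx":0,"dy":0,"dz":0,"ax":0,"ay":0,"az":0},{"claw":1,"dx":0,"dy":0,"dz":0,"ax":0,"ay":0,"az":0},{"claw":1,"dx":0,"dy":0,"dz":0,"ax":0,"ay":0,"az":0},{"claw":1,"dx":0,"dy":0,"dz":0,"ax":0,"ay":0,"az":0},{"claw":1,"dx":0,"dy":0,"dz":0,"ax":0,"ay":0,"az":0},{"claw":1,"dx":0,"dy":0,"dz":0,"ax":0,"ay":0,"az":0},{"claw":1,"dx":0,"dy":0,"dz":0,"ax":0,"ay":0,"az":0},{"claw":1,"dx":0,"dy":0,"dz":0,"ax":0,"ay":0,"az":0}]' 20
python3 -c "from h import *;go(.4138,.1414,.30,-23.)"
```

```text
time: 4.15
ee_pos: [0.4135, 0.1396, 0.1689]
eef_rot: [0.834, 0.552, -0.001, -0.0]
ft_force: [-0.4, -0.4, 0.1]
width: 0.0872
grip_force: 0.0
time: 4.82
ee_pos: [0.4139, 0.1406, 0.1698]
eef_rot: [0.834, 0.552, 0.0, 0.0]
ft_force: [-1.2, 0.2, 2.3]
width: 0.0562
grip_force: 19.8
t 4.82 pos [0.4139 0.1406 0.1698] ydeg -22.9 F [-1.2  0.2  2.3] w 0.0562 grip 19.8
shift/30mm now-axes [ 0.02 -0.01 -4.34] goal-axes [ 0.02 -0.01 -4.34] turn/6deg [ 0.   -0.    0.01]
```

```bash
python3 -m crank '[{"claw":1,"dx":0,"dy":0,"dz":-0.3,"ax":0,"ay":0,"az":0},{"claw":1,"dx":0,"dy":0,"dz":-0.7,"ax":0,"ay":0,"az":0},{"claw":1,"dx":0,"dy":0,"dz":-0.8,"ax":0,"ay":0,"az":0},{"claw":1,"dx":0,"dy":0,"dz":-0.8,"ax":0,"ay":0,"az":-0.5},{"claw":1,"dx":0,"dy":0,"dz":-0.8,"ax":0,"ay":0,"az":-0.8},{"claw":1,"dx":0,"dy":0,"dz":-0.7,"ax":0,"ay":0,"az":-0.8},{"claw":1,"dx":0,"dy":0,"dz":-0.3,"ax":0,"ay":0,"az":-0.8},{"claw":1,"dx":0,"dy":0,"dz":0,"ax":0,"ay":0,"az":-0.6}]' 25
python3 -c "from h import *;go(.644,-.121,.30,-2)"
```

```text
time: 5.48
ee_pos: [0.4146, 0.1409, 0.3044]
eef_rot: [0.717, 0.697, 0.001, 0.001]
ft_force: [0.8, -0.1, -1.9]
width: 0.0559
grip_force: 24.8
t 5.48 pos [0.4146 0.1409 0.3044] ydeg -1.7 F [ 0.8 -0.1 -1.9] w 0.0559 grip 24.8
shift/30mm now-axes [-8.5   7.9   0.17] goal-axes [-8.46  7.95  0.15] turn/6deg [ 0.03 -0.    0.05]
```

```bash
python3 -m crank '[{"claw":1,"dx":-0.4,"dy":0.1,"dz":0.15,"ax":0,"ay":0,"az":0},{"claw":1,"dx":-0.8,"dy":0.4,"dz":0.2,"ax":0,"ay":0,"az":0},{"claw":1,"dx":-0.9,"dy":0.4,"dz":0.2,"ax":0,"ay":0,"az":0},{"claw":1,"dx":-0.9,"dy":0.4,"dz":0,"ax":0,"ay":0,"az":0},{"claw":1,"dx":-0.9,"dy":0.4,"dz":0,"ax":0,"ay":0,"az":0},{"claw":1,"dx":-0.9,"dy":0.4,"dz":0,"ax":0,"ay":0,"az":0},{"claw":1,"dx":-0.9,"dy":0.4,"dz":0,"ax":0,"ay":0,"az":0},{"claw":1,"dx":-0.9,"dy":0.4,"dz":0,"ax":0,"ay":0,"az":0}]'
python3 -m crank '[{"claw":1,"dx":-0.7,"dy":0.4,"dz":0,"ax":0,"ay":0,"az":0},{"claw":1,"dx":-0.6,"dy":0.4,"dz":0,"ax":0,"ay":0,"az":0},{"claw":1,"dx":-0.4,"dy":0.4,"dz":0,"ax":0,"ay":0,"az":0},{"claw":1,"dx":-0.16,"dy":0.5,"dz":0,"ax":0,"ay":0,"az":0},{"claw":1,"dx":0,"dy":0.4,"dz":0,"ax":0,"ay":0,"az":0},{"claw":1,"dx":0,"dy":0,"dz":0,"ax":0,"ay":0,"az":0}]'
python3 - <<'E'
from h import *
import cv2
go(.644,-.121,.288,-2)
a=cam("side")["color"][80:330,130:390,::-1]
b=cam("top")["color"][110:235,200:400,::-1]
a=cv2.resize(a,(572,550));b=cv2.resize(b,(800,500),interpolation=cv2.INTER_CUBIC)
cv2.imwrite("pics/app_s.png",a);cv2.imwrite("pics/app_t.png",b)
E
```

```text
time: 6.15
ee_pos: [0.4943, -0.0619, 0.2855]
eef_rot: [0.719, 0.695, -0.0, 0.0]
ft_force: [0.4, -0.8, -1.8]
width: 0.0557
grip_force: 24.8
time: 6.65
ee_pos: [0.5563, -0.1189, 0.2848]
eef_rot: [0.719, 0.695, 0.0, -0.001]
ft_force: [-0.9, -1.1, -2.1]
width: 0.0562
grip_force: 24.8
t 6.65 pos [ 0.5563 -0.1189  0.2848] ydeg -2.0 F [-0.9 -1.1 -2.1] w 0.0562 grip 24.8
shift/30mm now-axes [ 0.03  2.93 -0.11] goal-axes [ 0.03  2.93 -0.11] turn/6deg [-0.   -0.01  0.  ]
```

View pics/app_s.png

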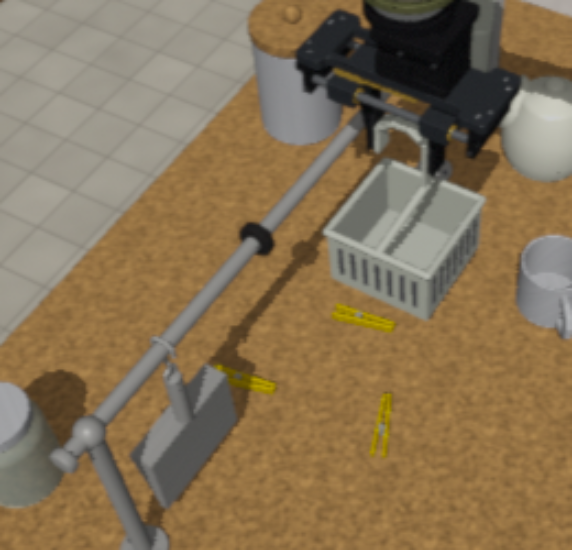

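Side view: the hook is gripped level with its tip facing the bar, the ring is at (257,238), and the bar meets the finger near (360,125). I'll check the bar's line near the put-on spot in both original pictures.

Run:
```python
from h import *
import cv2
# sub-pixel bar centre: predicted points along the bar, scan across, print offset of bar (grey, low saturation) from predicted axis
for n in("side","top"):
    im=cv2.imread(f"pics/{n}0.png");hsv=cv2.cvtColor(im,cv2.COLOR_BGR2HSV)
    for y in(-.05,-.1,-.15,-.2,.06):
        X=np.array([.648+.035*(y-.009),y,.235]);best=[]
        offs=np.arange(-.03,.03,.0005)
        P=proj(n,X+np.c_[offs,0*offs,0*offs])
        s=hsv[P[:,1].round().astype(int),P[:,0].round().astype(int),1]
        k=offs[s<70]
        print(n,y,"x est",(X[0]+k.mean()).round(4),"width",round(np.ptp(k),4))
```

```text
side -0.05 x est 0.6464 width 0.017
side -0.1 x est 0.6444 width 0.0155
side -0.15 x est 0.6537 width 0.0365
side -0.2 x est 0.6407 width 0.018
side 0.06 x est 0.6493 width 0.016
top -0.05 x est 0.6474 width 0.013
top -0.1 x est 0.6462 width 0.013
top -0.15 x est 0.6444 width 0.013
top -0.2 x est 0.6417 width 0.016
top 0.06 x est 0.6515 width 0.0155
```

```bash
python3 -m crank '[{"claw":1,"dx":0,"dy":0.4,"dz":-0.1,"ax":0,"ay":0,"az":0},{"claw":1,"dx":0,"dy":0.6,"dz":0,"ax":0,"ay":0,"az":0},{"claw":1,"dx":0,"dy":0.6,"dz":0,"ax":0,"ay":0,"az":0},{"claw":1,"dx":0,"dy":0.6,"dz":0,"ax":0,"ay":0,"az":0},{"claw":1,"dx":0,"dy":0.5,"dz":0,"ax":0,"ay":0,"az":0},{"claw":1,"dx":0,"dy":0.25,"dz":0,"ax":0,"ay":0,"az":0},{"claw":1,"dx":0,"dy":0,"dz":0,"ax":0,"ay":0,"az":0}]'
python3 - <<'E'
from h import *
import cv2
go(.645,-.121,.214,-2)
a=cam("side")["color"][60:210,200:370,::-1]
cv2.imwrite("pics/over.png",cv2.resize(a,(680,600),interpolation=cv2.INTER_CUBIC))
E
```

```text
time: 7.43
ee_pos: [0.644, -0.121, 0.2878]
eef_rot: [0.719, 0.695, 0.0, -0.0]
ft_force: [-0.3, -0.4, -1.6]
width: 0.0561
grip_force: 24.8
t 7.43 pos [ 0.644  -0.121   0.2878] ydeg -1.9 F [-0.3 -0.4 -1.6] w 0.0561 grip 24.8
shift/30mm now-axes [-0.    0.04  2.46] goal-axes [-0.    0.03  2.46] turn/6deg [-0.   -0.    0.02]
```

View pics/over.png

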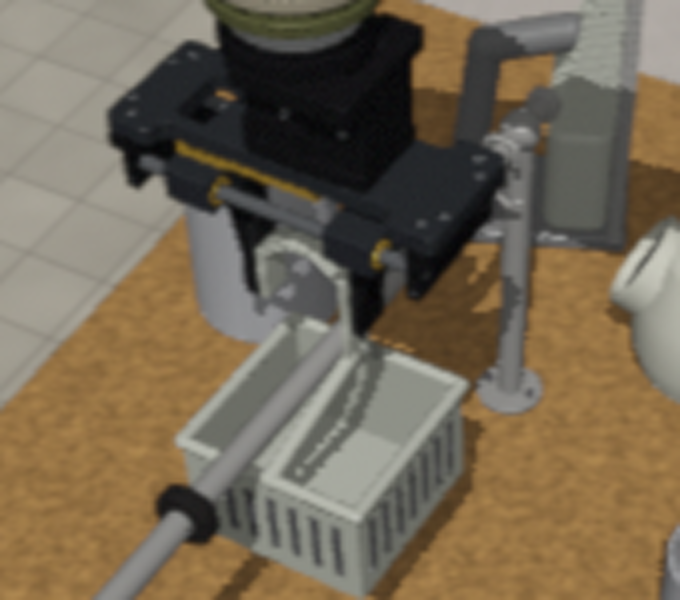

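The hook at (305,250) is above the bar, centred over it and to the right of the ring at (188,515). Lowering now.

```bash
python3 -m crank '[{"claw":1,"dx":0,"dy":0.03,"dz":0.3,"ax":0,"ay":0,"az":0},{"claw":1,"dx":0,"dy":0,"dz":0.4,"ax":0,"ay":0,"az":0},{"claw":1,"dx":0,"dy":0,"dz":0.4,"ax":0,"ay":0,"az":0},{"claw":1,"dx":0,"dy":0,"dz":0.4,"ax":0,"ay":0,"az":0},{"claw":1,"dx":0,"dy":0,"dz":0.4,"ax":0,"ay":0,"az":0},{"claw":1,"dx":0,"dy":0,"dz":0.3,"ax":0,"ay":0,"az":0},{"claw":1,"dx":0,"dy":0,"dz":0.1,"ax":0,"ay":0,"az":0},{"claw":1,"dx":0,"dy":0,"dz":0,"ax":0,"ay":0,"az":0}]'
python3 -m crank '[{"claw":1,"dx":0,"dy":0,"dz":0.05,"ax":0,"ay":0,"az":0},{"claw":1,"dx":0,"dy":0,"dz":0,"ax":0,"ay":0,"az":0}]'
python3 -m crank '[{"claw":1,"dx":0,"dy":0,"dz":0.03,"ax":0,"ay":0,"az":0},{"claw":1,"dx":0,"dy":0,"dz":0,"ax":0,"ay":0,"az":0}]'
```

```text
time: 8.15
ee_pos: [0.644, -0.1213, 0.2179]
eef_rot: [0.719, 0.695, -0.0, -0.001]
ft_force: [-0.9, 0.3, -2.1]
width: 0.0559
grip_force: 24.8
time: 8.32
ee_pos: [0.6448, -0.1212, 0.2181]
eef_rot: [0.719, 0.695, 0.0, 0.0]
ft_force: [0.4, -0.1, -1.8]
width: 0.056
grip_force: 24.8
time: 8.48
ee_pos: [0.6447, -0.1213, 0.2171]
eef_rot: [0.719, 0.695, 0.0, 0.0]
ft_force: [-0.2, -0.6, -2.3]
width: 0.0563
grip_force: 24.8
```

```bash
python3 -m crank '[{"claw":1,"dx":0,"dy":0,"dz":0.04,"ax":0,"ay":0,"az":0},{"claw":1,"dx":0,"dy":0,"dz":0,"ax":0,"ay":0,"az":0}]' | sed -n '2p;4p'
python3 -m crank '[{"claw":1,"dx":0,"dy":0,"dz":0.04,"ax":0,"ay":0,"az":0},{"claw":1,"dx":0,"dy":0,"dz":0,"ax":0,"ay":0,"az":0}]'| sed -n '2p;4p'
python3 -m crank '[{"claw":1,"dx":0,"dy":0,"dz":0.04,"ax":0,"ay":0,"az":0},{"claw":1,"dx":0,"dy":0,"dz":0,"ax":0,"ay":0,"az":0}]'| sed -n '2p;4p'
```

```text
ee_pos: [0.6445, -0.1213, 0.2155]
ft_force: [0.5, -0.3, -2.2]
ee_pos: [0.6444, -0.1213, 0.2141]
ft_force: [-0.0, -0.6, -2.0]
ee_pos: [0.6444, -0.1212, 0.2129]
ft_force: [-0.8, 0.5, -2.2]
```

```bash
python3 -m crank '[{"claw":1,"dx":0,"dy":0,"dz":0.03,"ax":0,"ay":0,"az":0},{"claw":1,"dx":0,"dy":0,"dz":0,"ax":0,"ay":0,"az":0}]' | sed -n '2p;4p'
python3 -m crank '[{"claw":1,"dx":0,"dy":0,"dz":0.03,"ax":0,"ay":0,"az":0},{"claw":1,"dx":0,"dy":0,"dz":0,"ax":0,"ay":0,"az":0}]'| sed -n '2p;4p'
```

```text
ee_pos: [0.6444, -0.1213, 0.2121]
ft_force: [-0.5, -0.4, -2.6]
ee_pos: [0.6446, -0.1212, 0.2115]
ft_force: [-0.3, 0.7, -0.8]
```

```bash
python3 -m crank '[{"claw":1,"dx":0,"dy":0,"dz":0,"ax":0,"ay":0,"az":0},{"claw":1,"dx":0.2,"dy":0,"dz":0,"ax":0,"ay":0,"az":0},{"claw":1,"dx":0.4,"dy":0,"dz":0,"ax":0,"ay":0,"az":0},{"claw":1,"dx":0.4,"dy":0,"dz":0,"ax":0,"ay":0,"az":0},{"claw":1,"dx":0.4,"dy":0,"dz":0,"ax":0,"ay":0,"az":0},{"claw":1,"dx":0.4,"dy":0,"dz":0,"ax":0,"ay":0,"az":0},{"claw":1,"dx":0.4,"dy":0,"dz":0,"ax":0,"ay":0,"az":0},{"claw":1,"dx":0.4,"dy":0,"dz":0,"ax":0,"ay":0,"az":0}]'
python3 -m crank '[{"claw":1,"dx":0.3,"dy":0,"dz":0,"ax":0,"ay":0,"az":0},{"claw":1,"dx":0.3,"dy":0,"dz":0,"ax":0,"ay":0,"az":0},{"claw":1,"dx":0.15,"dy":0,"dz":0,"ax":0,"ay":0,"az":0},{"claw":1,"dx":0.1,"dy":0,"dz":0,"ax":0,"ay":0,"az":0},{"claw":1,"dx":0,"dy":0,"dz":0,"ax":0,"ay":0,"az":0}]'
python3 -c "from h import *;go(.647,-.007,.2115,-2)"
```

```text
time: 9.98
ee_pos: [0.6471, -0.0416, 0.2115]
eef_rot: [0.719, 0.695, 0.0, 0.0]
ft_force: [1.5, -0.9, -0.0]
width: 0.0558
grip_force: 24.8
time: 10.4
ee_pos: [0.6481, -0.0171, 0.2115]
eef_rot: [0.719, 0.695, 0.0, -0.0]
ft_force: [-0.1, 2.1, 1.2]
width: 0.0563
grip_force: 24.8
t 10.4 pos [ 0.6481 -0.0171  0.2115] ydeg -1.9 F [-0.1  2.1  1.2] w 0.0563 grip 24.8
shift/30mm now-axes [ 0.34 -0.05 -0.  ] goal-axes [ 0.34 -0.05 -0.  ] turn/6deg [ 0.   -0.    0.02]
```

```bash
for i in 1; do python3 -m crank '[{"claw":1,"dx":0.1,"dy":0,"dz":0,"ax":0,"ay":0,"az":0},{"claw":1,"dx":0.05,"dy":0,"dz":0,"ax":0,"ay":0,"az":0},{"claw":1,"dx":0,"dy":0,"dz":0,"ax":0,"ay":0,"az":0}]'| sed -n '2p;4p'; done
python3 -m crank '[{"claw":1,"dx":0.05,"dy":0,"dz":0,"ax":0,"ay":0,"az":0},{"claw":1,"dx":0,"dy":0,"dz":0,"ax":0,"ay":0,"az":0}]'| sed -n '2p;4p'
python3 -m crank '[{"claw":1,"dx":0.05,"dy":0,"dz":0,"ax":0,"ay":0,"az":0},{"claw":1,"dx":0,"dy":0,"dz":0,"ax":0,"ay":0,"az":0}]'| sed -n '2p;4p'
```

```text
ee_pos: [0.6483, -0.0136, 0.2115]
ft_force: [-0.4, -1.3, 2.0]
ee_pos: [0.6483, -0.012, 0.2114]
ft_force: [-0.3, -1.0, 1.9]
ee_pos: [0.6483, -0.0103, 0.2114]
ft_force: [-0.8, -2.9, 2.3]
```

```bash
python3 -m crank '[{"claw":1,"dx":0.05,"dy":0,"dz":0,"ax":0,"ay":0,"az":0},{"claw":1,"dx":0,"dy":0,"dz":0,"ax":0,"ay":0,"az":0}]'| sed -n '2p;4p'
python3 -m crank '[{"claw":1,"dx":0.04,"dy":0,"dz":0,"ax":0,"ay":0,"az":0},{"claw":1,"dx":0,"dy":0,"dz":0,"ax":0,"ay":0,"az":0}]'| sed -n '2p;4p'
python3 - <<'E'
from h import *
import cv2
a=cam("side")["color"][120:220,200:330,::-1];b=cam("top")["color"][130:215,230:340,::-1]
cv2.imwrite("pics/ring.png",np.hstack([cv2.resize(a,(400,308),interpolation=cv2.INTER_CUBIC),cv2.resize(b,(399,308),interpolation=cv2.INTER_CUBIC)]))
E
```

```text
ee_pos: [0.6483, -0.0086, 0.2114]
ft_force: [-0.0, -2.3, 2.5]
ee_pos: [0.6484, -0.0077, 0.2114]
ft_force: [0.6, -3.1, 3.4]
```

View pics/ring.png

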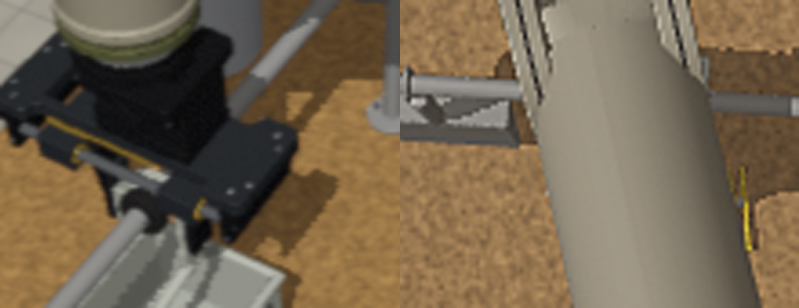

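```bash
python3 -m crank '[{"claw":1,"dx":0.04,"dy":0,"dz":0,"ax":0,"ay":0,"az":0},{"claw":1,"dx":0,"dy":0,"dz":-0.02,"ax":0,"ay":0,"az":0},{"claw":1,"dx":0,"dy":0,"dz":0,"ax":0,"ay":0,"az":0}]' 4| sed -n '2p;4p'
python3 -m crank '[{"claw":1,"dx":0,"dy":0,"dz":0,"ax":0,"ay":0,"az":0},{"claw":1,"dx":0,"dy":0,"dz":0,"ax":0,"ay":0,"az":0},{"claw":1,"dx":0,"dy":0,"dz":0,"ax":0,"ay":0,"az":0}]' 3| sed -n '2p;4p;6p'
```

```text
ee_pos: [0.6483, -0.0061, 0.2117]
ft_force: [-0.3, -1.6, -0.2]
ee_pos: [0.6482, -0.0062, 0.2117]
ft_force: [0.5, -1.0, -2.0]
grip_force: 3.0
```

```bash
python3 -m crank '[{"claw":-0.35,"dx":0,"dy":0,"dz":0,"ax":0,"ay":0,"az":0},{"claw":-0.45,"dx":0,"dy":0,"dz":0,"ax":0,"ay":0,"az":0},{"claw":-0.6,"dx":0,"dy":0,"dz":0,"ax":0,"ay":0,"az":0},{"claw":-1,"dx":0,"dy":0,"dz":0,"ax":0,"ay":0,"az":0},{"claw":-1,"dx":0,"dy":0,"dz":0,"ax":0,"ay":0,"az":0},{"claw":-1,"dx":0,"dy":0,"dz":0,"ax":0,"ay":0,"az":0},{"claw":-1,"dx":0,"dy":0,"dz":0,"ax":0,"ay":0,"az":0},{"claw":-1,"dx":0,"dy":0,"dz":0,"ax":0,"ay":0,"az":0}]'
python3 - <<'E'
from h import *
import cv2
a=cam("side")["color"][110:290,180:350,::-1]
cv2.imwrite("pics/rel.png",cv2.resize(a,(567,600),interpolation=cv2.INTER_CUBIC))
E
```

```text
time: 12.58
ee_pos: [0.6484, -0.0064, 0.2119]
eef_rot: [0.719, 0.695, -0.0, 0.0]
ft_force: [0.2, 0.0, 0.7]
width: 0.0861
grip_force: 0.0
```

View pics/rel.png

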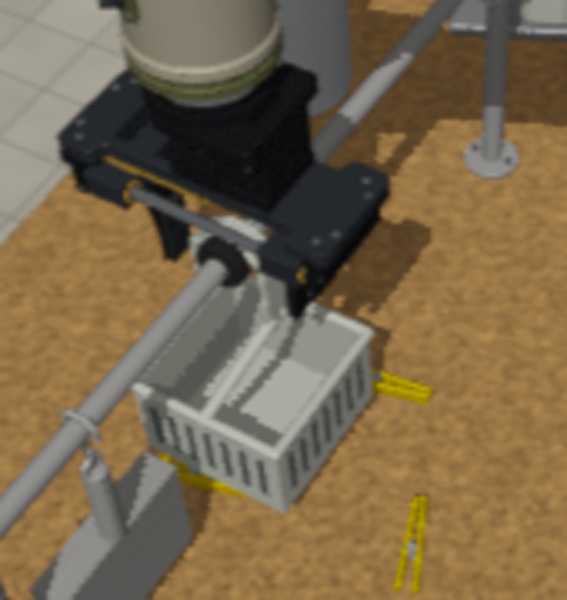

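The basket hangs by its hook against the ring at (222,260), and the fingers are clear on both sides. Retreating straight up.

```bash
python3 -m crank '[{"claw":-1,"dx":0,"dy":0,"dz":-0.3,"ax":0,"ay":0,"az":0},{"claw":-1,"dx":0,"dy":0,"dz":-0.4,"ax":0,"ay":0,"az":0},{"claw":-1,"dx":0,"dy":0,"dz":-0.6,"ax":0,"ay":0,"az":0},{"claw":-1,"dx":0,"dy":0,"dz":-0.8,"ax":0,"ay":0,"az":0},{"claw":-1,"dx":0,"dy":0,"dz":-0.9,"ax":0,"ay":0,"az":0},{"claw":-1,"dx":0,"dy":0,"dz":-0.9,"ax":0,"ay":0,"az":0},{"claw":-1,"dx":0,"dy":0,"dz":-0.8,"ax":0,"ay":0,"az":0},{"claw":-1,"dx":0,"dy":-0.5,"dz":0,"ax":0,"ay":0,"az":0}]'
python3 -m crank '[{"claw":-1,"dx":0,"dy":-1,"dz":0,"ax":0,"ay":0,"az":0},{"claw":-1,"dx":0,"dy":-1,"dz":0,"ax":0,"ay":0,"az":0},{"claw":-1,"dx":0,"dy":-1,"dz":0,"ax":0,"ay":0,"az":0},{"claw":-1,"dx":0,"dy":-1,"dz":0,"ax":0,"ay":0,"az":0},{"claw":-1,"dx":0,"dy":-0.5,"dz":0,"ax":0,"ay":0,"az":0},{"claw":-1,"dx":0,"dy":0,"dz":0,"ax":0,"ay":0,"az":0},{"claw":-1,"dx":0,"dy":0,"dz":0,"ax":0,"ay":0,"az":0},{"claw":-1,"dx":0,"dy":0,"dz":0,"ax":0,"ay":0,"az":0}]'
python3 -m crank '[{"claw":-1,"dx":0,"dy":0,"dz":0,"ax":0,"ay":0,"az":0},{"claw":-1,"dx":0,"dy":0,"dz":0,"ax":0,"ay":0,"az":0},{"claw":-1,"dx":0,"dy":0,"dz":0,"ax":0,"ay":0,"az":0},{"claw":-1,"dx":0,"dy":0,"dz":0,"ax":0,"ay":0,"az":0},{"claw":-1,"dx":0,"dy":0,"dz":0,"ax":0,"ay":0,"az":0},{"claw":-1,"dx":0,"dy":0,"dz":0,"ax":0,"ay":0,"az":0},{"claw":-1,"dx":0,"dy":0,"dz":0,"ax":0,"ay":0,"az":0},{"claw":-1,"dx":0,"dy":0,"dz":0,"ax":0,"ay":0,"az":0}]' >/dev/null
python3 - <<'E'
from h import *
import cv2
f=lambda:r.camera("side")["color"][:,:,::-1]
a=f();
for _ in range(8):f()
b=f();print("changed px",(cv2.absdiff(np.ascontiguousarray(a),np.ascontiguousarray(b)).max(2)>25).sum(),r.read_state()["time"])
cv2.imwrite("pics/final.png",cv2.resize(b[60:310,150:430],(672,600),interpolation=cv2.INTER_CUBIC))
E
```

```text
time: 13.3
ee_pos: [0.6355, -0.0055, 0.359]
eef_rot: [0.719, 0.695, 0.003, 0.002]
ft_force: [0.6, 0.2, 1.0]
width: 0.0872
grip_force: 0.0
time: 13.97
ee_pos: [0.499, -0.0014, 0.3538]
eef_rot: [0.719, 0.695, 0.0, 0.001]
ft_force: [-0.0, 0.2, -0.2]
width: 0.0871
grip_force: 0.0
changed px 27 15.1333
```

View pics/final.png

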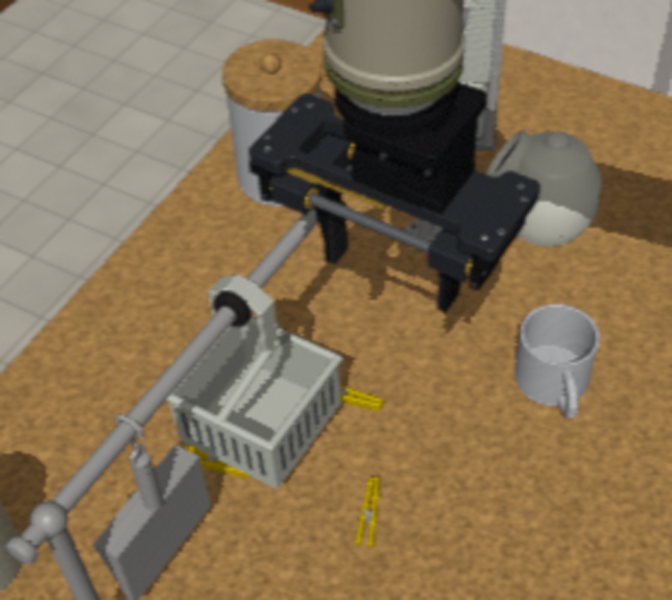

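The basket hangs upright with its hook on the ring at (232,308), and the other things are in place. A few pixels still change between frames, so I'll let it settle.

Run:
```python
from h import *
import cv2
f=lambda:r.camera("side")["color"].copy()
for k in range(3):
    a=f()
    for _ in range(15):f()
    b=f();m=cv2.absdiff(a,b).max(2)>25;print(m.sum(),np.argwhere(m).mean(0) if m.any() else "")
```

```text
5 [176.2 280.6]
0 
0
```

```bash
python3 -c "from bench import r;print(r.close_job())"
```

```text
the job is handed in; nothing more can be done
None
```

I hung the basket on the rail about 130 mm right of the stop ring, slid it up to the ring, and handed the job in with it released, upright and still; the cup, pegs, salt pig and dustpan looked undisturbed in the last picture, but no verdict came back.

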